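# Snap the sprung filler cap into the feed tank

## Task

Close the plant-feed tank: pinch the two orange tabs of the white filler cap together, put the cap into the tank's round filler neck, press it gently down until its flange is on the rim, and let the tabs spring out under the lip so that it stays locked and level. The neck is a plastic moulding that must not be forced (no more than a firm 25 N push), and nothing else on the bench should be disturbed.

Things in the scene. Friction and masses are not known exactly. Their poses are not given: they have to be found in the camera images.
- cap_grip (a point): The loose cap, about 0.1 kg: white flange and plug, two orange upright tabs on top. Point on its axis half-way up the tabs: 14 mm above the flange's top, 33 mm above the plug's foot, on which it stands at the start. z is up, y the line on which the tabs face one another. Tabs are 18 mm wide, 4 thick, 28 tall; outer faces (pinched by the fingers) 50 mm apart free, 38 mm pinched right in
- cap_flange (a point): Centre of the underside of the cap's flange (round, 72 mm across, 4 mm thick), which comes to lie on the neck's rim. Below it is the plug, 45.6 mm across and 15 mm deep, its foot bevelled by 1 mm. 7.5 to 12.5 mm below it each tab has a square orange lug 10 mm wide, reaching 27.5 mm from the axis when free and drawn inside the plug when pinched in
- tab_a (a joint): how far the tab on the cap's +y side is pushed in towards the axis, m: 0 free, 0.006 right in. A spring pushes it out with 3 N at 0 and 10 N at 0.006
- tab_b (a joint): the same for the tab on the cap's -y side
- filler (a point): Dark green feed tank, a fixed box 180 x 170 mm and 100 mm high: the middle of its top face; z is up. The round filler neck stands here. A cap fits it at any turn about the vertical. Once locked, cap_grip is nominally 48 to 49.5 mm above this point
- neck_drawn (a point): Nominal middle of the neck's mouth: 30 mm above filler, fixed to the tank. The rigid neck (black, grey rim, 68 mm across) was fitted by hand: its true axis is up to 5.5 mm off in each of x and y, its rim up to 3.5 mm higher or lower; this reading does not show that. The mouth is 48 mm wide through the 6 mm thick rim lip (plug's play 1.2 mm all round); below, it is 54.6 mm wide for the lugs
- seal_drawn (a point): Nominal middle of the top of the sprung rubber seal disc inside the neck, 10 mm below the rim (off by as much as the neck is). The plug's foot meets it 5 mm before the flange is on the rim; it pushes up with 1.5 N at first, 4.5 N when the flange is on the rim. After release it lifts the cap by the lugs' 1.5 mm of play under the lip
- mat: light grey rubber mat, fixed, 240 (x) x 170 mm (y), 6 mm thick, on which the cap, the strainer and the screw cap lie; origin under its centre
- strainer: blue strainer ring, 44 mm across, 30 mm high, loose on the mat beside the cap; origin under its centre; leave alone
- screwcap: plain black screw cap without tabs, 42 mm across, 20 mm high, loose on the mat on the cap's other side; origin under its centre; leave alone
- plant_b: potted plant with purple leaves, pot 80 mm across and 75 mm high, at the left; origin under its centre; leave alone
- sprayer: clear spray bottle with a green head, 72 mm across, 185 mm high, at the right; origin under its centre; leave alone
Not all that is in view belongs to the job. What is meant by the part that bears cap_grip is not black or pink, and is the smaller of those in its own colour.

How it is judged:
On the way:
1. the cap's plug is in the neck with both tabs pinched in (value of joint each of tab_a, tab_b above 0.0042 m and horizontal distance between cap_grip and filler below 0.01 m and z of cap_grip in the frame of filler below 0.0535 m), for 0.1 s.
At the end, for the whole second after the job is handed in: The cap rests in the neck, released: level within 0.09 rad, axis within 10 mm of the filler point, flange on the rim or within the lugs' play of it (cap_grip under 54.5 mm above the filler point), and both tabs sprung out under the lip (each pushed in less than 3 mm) (value of joint each of tab_a, tab_b below 0.003 m and horizontal distance between cap_grip and filler below 0.01 m and z of cap_grip in the frame of filler below 0.0545 m and angle between cap_grip's own z axis and vertical below 0.09 rad and linear speed of cap below 0.01 m/s); the robot touches nothing.
It fails at once if the cap is pressed on the tank or its neck with more than 30 N (contact force between cap and tank above 30 N).
It fails at once if the strainer or the screw cap is moved by more than 20 mm (distance of any of strainer, screwcap from where it was at the start of the episode above 0.02 m).
It fails at once if the purple-leaved plant or the spray bottle is moved by more than 20 mm (distance of any of plant_b, sprayer from where it was at the start of the episode above 0.02 m).
It also fails if it takes over 51 s, if anything falls off the work surface, if the arm or the gripper's body presses on something with over 40 N, if the wrist force passes 120 N, or if a joint passes its speed limit or range.

## Robot

A 6-joint arm with a two-finger parallel gripper is mounted at the origin on the work surface. World frame = base frame: x ahead of the robot, y to its left, z up, the work surface at z = 0. Lengths are in m, angles in rad, forces in N, time in s.
With the tool pointing down it reaches from about 0.15 to 0.775 m from the base axis. Payload 6.1 kg.
Tool frame: the origin (TCP) lies midway between the tips of the shut fingers; the grasp point (between the pads) lies 19 mm behind it (manip.pinch_z is the distance from the TCP to the grasp point, in m); z points along the fingers, y is the line along which they close (so a half turn about z gives the same grasp; the last joint's range is limited). The gripper opens to 85 mm and grips with 20 to 120 N. Pads are 22 mm wide; open, the fingers measure 114 mm over their backs; the gripper's body (76 mm by 85 mm) begins 54 mm behind the grasp point. The pads swing forward as they close: fully open they stand 13 mm farther back than shut.
Start: joints at [1.133, 0.126, -0.04, 1.405, 0, 1.571], TCP at [0.223, 0.475, 0.199] pointing down, gripper open.
Joint ranges: [-2.72, 2.72], [-0.95, 1.95], [-1.27, 1.35], [-1.78, 2.02], [-1.46, 1.47], [-3.14, 3.14]. Speed limits (rad/s): [2.39, 2.39, 3.01, 3.14, 3.14, 3.14].

## Interface

Orientations are given as a unit quaternion [w, x, y, z].
In Python, from workcell import manip gives the robot as it stands.
- The arm moves only by the tool carry_out, never from a script. Its argument "deltas" is a list of rows, each an object of numbers: "dx", "dy", "dz": the shift along the tool's x, y, z in mm; "ax", "ay", "az": the turn, a rotation vector about the tool's x, y, z in degrees; "hand": the opening, from -1 (shut) to 1 (fully open), so that 0 is half open. A call has 1 to 12 rows; each row is the pose to reach, as a shift and turn from the pose commanded when the call began, along the tool's axes at that moment; what a row does not reach only later rows make up. A row lasts 1/8 s, in which the tool goes at most 62.5 mm and 10.7 degrees, less where a joint would pass 70% of its speed; a pose out of reach is approached as far as the arm can. A call with a gripper value outside its range is refused whole. The fingers move at their own pace and stop on an object; "squeeze" is the grip in N (left out, the last holds). Time passes only in rows, so rows that repeat a pose let the fingers close. It gives the time, the measured TCP pose, the force, the opening and the grip force at its end, in the units of the state.
- manip.get_state(): the state, without advancing time (a new reading comes with each control period).
- manip.snapshot(name): name is "scene" or "side" or "wrist"; returns a dict with "pixels" (400x640x3 uint8, red, green, blue), "intrinsics" (3x3 intrinsics, pixels), "dist" ([k1, k2, p1, p2, k3] as OpenCV has them; the pictures are not rectified), "world_to_cam" (4x4, takes a point from world to camera coordinates). Camera axes: x right, y down, z forward; pixel columns grow to the right and rows downward; lengths in m; the calibration is good to about 2 mm. A picture is of the moment at which its call begins. There is no depth.
- manip.hand_in(): hands the job in; it is judged then, once.
The state is a dict: "clock": time; "qpos": joint angles; "dq": joint speeds; "joint_efforts": joint torques, N m; "ee_pos": TCP position; "ee_rot": TCP orientation; "contact_force": force on the tool from outside, world axes, zero at the start; "wrist_torque": the same for the moment, N m; "opening": opening from 0.0 (shut) to 1.0 (fully open); "grasp_force": force on a finger pad.
Only numpy, scipy, OpenCV 4.12 (cv2) and the standard library are available. Lean on these libraries where they do the work, as an engineer would, in place of code of your own. Each camera call takes 0.05 s, during which the arm holds its last target. There are 200 camera calls.

## Working session

There is one attempt and no reset: what is moved stays moved. The work goes in short steps, Python scripts to look and compute and a tool call to move; the robot and the scene stay as the last step left them, time stands still between calls to the robot, and variables do not carry over. Pictures are saved under pics/ and viewed, at most 10 in all, crops included, and the job is handed in when it is done.

Besides the shell and the picture viewer there is one more tool, called after "Call:" as name([rows], argument=value, ...), one row to a line, values as JSON. carry_out: Moves the arm, as the interface text tells. Its arguments: {"type":"object","properties":{"deltas":{"type":"array","items":{"type":"object","properties":{"dx":{"type":"number"},"dy":{"type":"number"},"dz":{"type":"number"},"ax":{"type":"number"},"ay":{"type":"number"},"az":{"type":"number"},"hand":{"type":"number"}}}},"squeeze":{"type":"number"}},"required":["deltas"]}

```bash
mkdir -p pics; cat > h.py <<'E'
import numpy as np, cv2, pickle
from workcell import manip
def snap(n,f):
    s=manip.snapshot(n); cv2.imwrite(f'pics/{f}.png',s['pixels'][:,:,::-1]); pickle.dump(s,open(f'pics/{f}.pkl','wb')); return s
def load(f): return pickle.load(open(f'pics/{f}.pkl','rb'))
def ray(s,uv):
    p=cv2.undistortPoints(np.array([[uv]],float),np.array(s['intrinsics']),np.array(s['dist'],float))[0,0]
    T=np.array(s['world_to_cam']);R=T[:3,:3];c=-R.T@T[:3,3];d=R.T@np.array([p[0],p[1],1]);return c,d/np.linalg.norm(d)
def atz(s,uv,z):
    c,d=ray(s,uv);return (c+d*(z-c[2])/d[2]).round(4)
def tri(obs):
    A=0;b=0
    for s,uv in obs:
        c,d=ray(s,uv);P=np.eye(3)-np.outer(d,d);A=A+P;b=b+P@c
    return np.linalg.solve(A,b).round(4)
def proj(s,X):
    T=np.array(s['world_to_cam']);return cv2.projectPoints(np.array([X],float),cv2.Rodrigues(T[:3,:3])[0],T[:3,3],np.array(s['intrinsics']),np.array(s['dist'],float))[0][0,0].round(1)
E
python3 - <<'E'
from h import *
a=snap('scene','sc0');b=snap('side','si0');c=snap('wrist','wr0')
cv2.imwrite('pics/all0.png',cv2.resize(np.vstack([a['pixels'],b['pixels']])[:,:,::-1],(480,600)))
print(manip.get_state())
for s in (a,b,c): print(ray(s,(320,200)))
E
```

```text
{'clock': 0.15, 'qpos': array([ 1.13300335e+00,  1.26287004e-01, -4.03771120e-02,  1.40542614e+00,
        9.40072478e-06,  1.57081481e+00]), 'dq': array([ 9.86793207e-05, -1.19525255e-03,  2.96076736e-03, -4.28332953e-04,
        8.39752797e-04,  1.33253649e-03]), 'joint_efforts': array([-6.32333968e-05, -4.36273813e+01,  3.53150260e+01,  1.36105763e-02,
       -1.75000008e-05, -1.45006311e-05]), 'ee_pos': array([0.22241055, 0.47515501, 0.19848299]), 'ee_rot': array([-1.45072028e-04,  2.17161554e-01,  9.76135462e-01, -6.30505481e-04]), 'contact_force': array([-0.29507272, -0.10154188,  0.58810315]), 'wrist_torque': array([-0.00674314,  0.01224543, -0.0138774 ]), 'grasp_force': 0.0, 'opening': 1.0005468972736455}
(array([1.04678262, 0.47700824, 1.29885102]), array([-0.36610657, -0.33938656, -0.8664772 ]))
(array([0.17419578, 1.12394784, 0.91182305]), array([ 0.26848117, -0.77905212, -0.56656478]))
(array([0.15643704, 0.50496716, 0.37311528]), array([ 0.23735042, -0.11050976, -0.9651178 ]))
```

View pics/sc0.png

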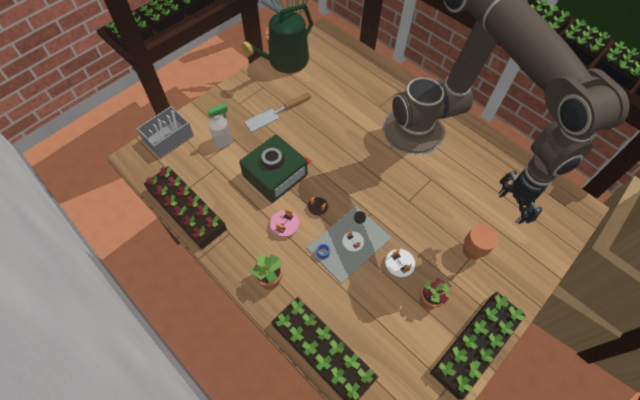

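View pics/si0.png

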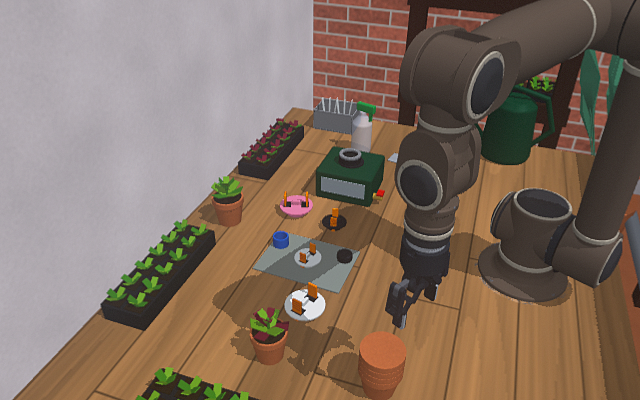

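Caps with orange tabs in the scene picture are black (318,205), pink (285,223), large white (400,263) and small white on the mat (353,241). The small white one fits: it is neither black nor pink, it is the smaller white one, and it stands on the mat between the strainer and the screw cap. I'll confirm it in an enlarged crop.

```bash
python3 - <<'E'
from h import *
a=load('sc0');b=load('si0')
f=lambda s,u,v,w,h,k:cv2.resize(s['pixels'][v:v+h,u:u+w,::-1],(w*k,h*k),interpolation=cv2.INTER_CUBIC)
A=f(a,300,200,130,80,6);cv2.imwrite('pics/c1.png',A)
B=f(b,250,225,130,100,6);cv2.imwrite('pics/c2.png',B)
C=np.hstack([f(a,235,130,80,75,5),f(b,310,140,80,75,5)]);cv2.imwrite('pics/c3.png',C)
print('cap',tri([(a,(353,241)),(b,(308,258))]), atz(a,(353,241),.025), atz(b,(308,258),.025))
print('neck',tri([(a,(272,157)),(b,(350,156))]), atz(a,(272,157),.13))
print('bottle', atz(a,(222,143),0),'plant',atz(a,(434,304),0), atz(a,(323,252),.036),atz(a,(360,217),.026))
E
```

```text
cap [0.5383 0.1633 0.019 ] [0.5421 0.1661 0.025 ] [0.535  0.1678 0.025 ]
neck [ 0.5431 -0.2237  0.1193] [ 0.5494 -0.2158  0.13  ]
bottle [ 0.5878 -0.4796  0.    ] plant [0.5107 0.4898 0.    ] [0.6447 0.1265 0.036 ] [0.459  0.1223 0.026 ]
```

View pics/c1.png

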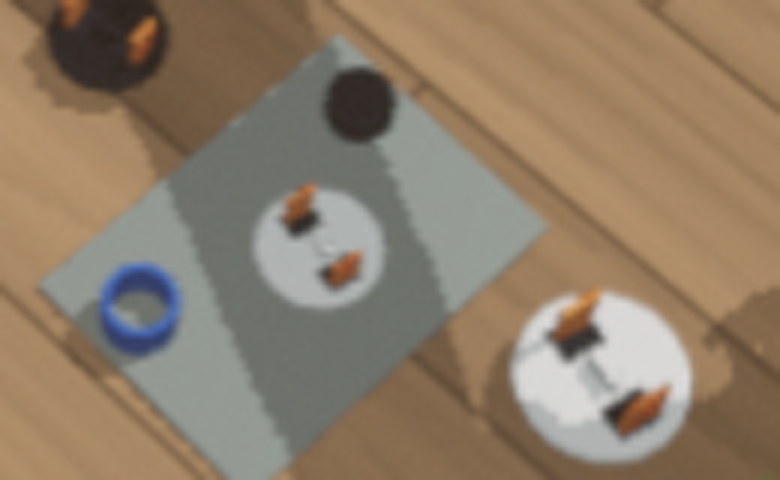

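View pics/c3.png

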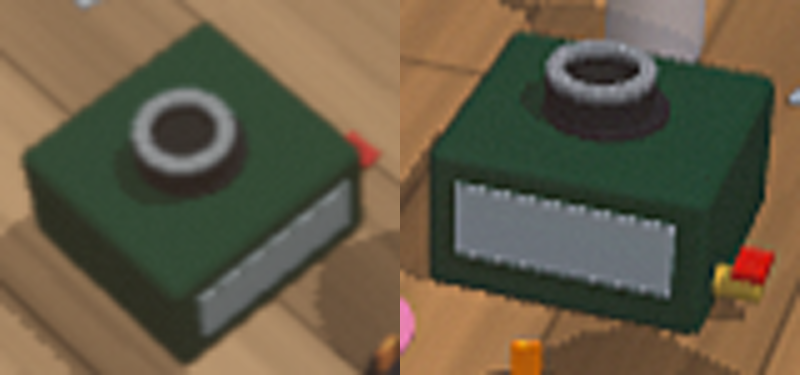

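The crop confirms it: the small white cap is centred at about scene (353.2,241.3) with its tab slots at (350,237) and (356.7,246.3). The blue strainer and black screw cap lie beside it. The neck rim is at scene (272,156) and side (350,154).

```bash
cat >> h.py <<'E'
from scipy.spatial.transform import Rotation as Ro
def plan(X,yaw):
    "deltas (mm, deg) from now to TCP at X, tool down, tool y at world angle yaw (deg)"
    st=manip.get_state();q=st['ee_rot'];R=Ro.from_quat([q[1],q[2],q[3],q[0]])
    y=np.radians(yaw);Y=np.array([np.cos(y),np.sin(y),0]);Z=np.array([0,0,-1.]);
    T=Ro.from_matrix(np.column_stack([np.cross(Y,Z),Y,Z]))
    print('d',(R.inv().apply(np.array(X)-st['ee_pos'])*1000).round(1),'rot',np.degrees((R.inv()*T).as_rotvec()).round(2),'pos',st['ee_pos'].round(4),'t',st['clock'])
E
python3 - <<'E'
from h import *
a=load('sc0')
p=atz(a,(350.1,237),.025);q=atz(a,(356.7,246.3),.025);d=q-p
yaw=np.degrees(np.arctan2(d[1],d[0]));print(p,q,yaw,np.linalg.norm(d),manip.pinch_z)
print(atz(a,(353.2,241.3),.025))
m=[atz(a,(300+x/6,200+y/6),.006) for x,y in((335,37),(547,227),(40,285))];print(m)
plan([.541,.166,.20],yaw); plan([.541,.166,.20],yaw+180)
E
```

```text
[0.5382 0.1494 0.025 ] [0.5475 0.1877 0.025 ] 76.35159896180497 0.03941294203684875 0.0187
[0.5425 0.1673 0.025 ]
[array([0.4281, 0.0774, 0.006 ]), array([0.4335, 0.2453, 0.006 ]), array([0.6624, 0.0684, 0.006 ])]
d [-419.6 -144.9   -1.3] rot [-7.000e-02 -1.000e-02 -1.144e+01] pos [0.2224 0.4752 0.1985] t 0.15
d [-419.6 -144.9   -1.3] rot [-1.0000e-02  1.1000e-01  1.6856e+02] pos [0.2224 0.4752 0.1985] t 0.15
```

Call:
carry_out([
  {"dx":-50,"dy":-17,"dz":0,"az":-2},
  {"dx":-100,"dy":-35,"dz":0,"az":-4},
  {"dx":-150,"dy":-52,"dz":0,"az":-6},
  {"dx":-200,"dy":-70,"dz":0,"az":-8},
  {"dx":-250,"dy":-87,"dz":0,"az":-10},
  {"dx":-300,"dy":-104,"dz":0,"az":-11},
  {"dx":-350,"dy":-122,"dz":0,"az":-11},
  {"dx":-390,"dy":-135,"dz":0,"az":-11},
  {"dx":-420,"dy":-145,"dz":0,"az":-11},
  {"dx":-420,"dy":-145,"dz":0,"az":-11},
  {"dx":-420,"dy":-145,"dz":0,"az":-11},
])

```text
schema error: expected keys dx, dy, dz, ax, ay, az, hand
```

```bash
python3 - <<'E'
from h import *
s=snap('wrist','wr1')
for z in (.006,.025,.052): print(proj(s,(.5425,.167,z)))
plan([.5425,.167,.2],76)
E
```

```text
[240.7 410.5]
[237.7 421.2]
[233.2 437.8]
d [-420.5 -143.5   -1.2] rot [-6.000e-02 -1.000e-02 -1.108e+01] pos [0.2225 0.4752 0.1986] t 0.2
```

View pics/wr1.png

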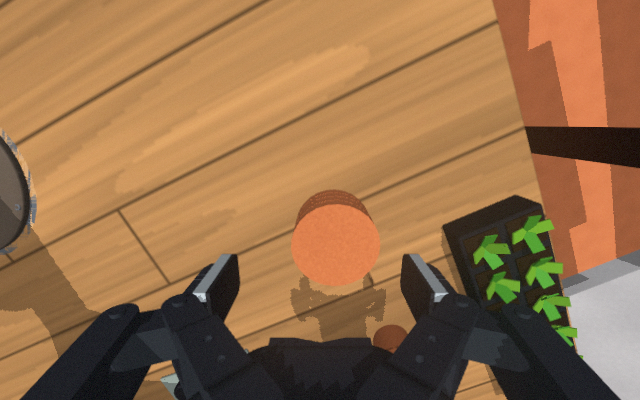

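The arm did not move because every key is required in each row. The picture shows only the start view: plant pots at (335,240) between the fingers.

Call:
carry_out([
  {"dx":-50,"dy":-17,"dz":0,"ax":0,"ay":0,"az":-2,"hand":1},
  {"dx":-100,"dy":-35,"dz":0,"ax":0,"ay":0,"az":-4,"hand":1},
  {"dx":-150,"dy":-52,"dz":0,"ax":0,"ay":0,"az":-6,"hand":1},
  {"dx":-200,"dy":-70,"dz":0,"ax":0,"ay":0,"az":-8,"hand":1},
  {"dx":-250,"dy":-87,"dz":0,"ax":0,"ay":0,"az":-10,"hand":1},
  {"dx":-300,"dy":-104,"dz":0,"ax":0,"ay":0,"az":-11,"hand":1},
  {"dx":-350,"dy":-122,"dz":0,"ax":0,"ay":0,"az":-11,"hand":1},
  {"dx":-390,"dy":-135,"dz":0,"ax":0,"ay":0,"az":-11,"hand":1},
  {"dx":-420,"dy":-144,"dz":0,"ax":0,"ay":0,"az":-11,"hand":1},
  {"dx":-420,"dy":-144,"dz":0,"ax":0,"ay":0,"az":-11,"hand":1},
  {"dx":-420,"dy":-144,"dz":0,"ax":0,"ay":0,"az":-11,"hand":1},
])

```text
clock: 1.58
ee_pos: [0.5414, 0.1672, 0.1988]
ee_rot: [-0.0, 0.123, 0.992, -0.0]
contact_force: [-0.4, -0.0, -0.6]
opening: 1.0
grasp_force: 0.0
```

```bash
python3 - <<'E'
from h import *
s=snap('wrist','wr2')
for z in (.006,.025,.052): print(proj(s,(.5425,.167,z)))
plan([.5425,.167,.2],76)
E
```

```text
[320.4 181.5]
[320.5 184.4]
[320.6 189.1]
d [-1.3 -0.2 -1. ] rot [-0.   -0.03 -0.05] pos [0.5413 0.1675 0.199 ] t 1.625
```

View pics/wr2.png

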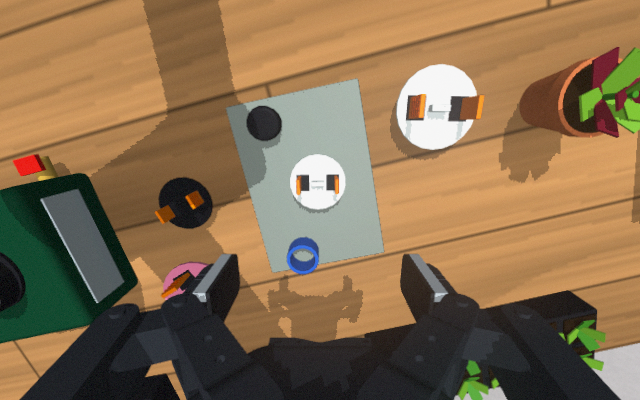

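The wrist picture shows the white cap on the mat at (318,182), with its tab tops at (300,184) and (337,184), in line with the finger axis. I'll refine this with colour masks.

```bash
python3 - <<'E'
from h import *
s=load('wr2');im=s['pixels'].astype(int);r,g,b=im[...,0],im[...,1],im[...,2]
W=np.zeros(r.shape,np.uint8);W[150:216,284:352]=1
w=((r>200)&(b>200)&(W>0)).astype(np.uint8)
cs=max(cv2.findContours(w,0,2)[0],key=cv2.contourArea);e=cv2.fitEllipse(cv2.convexHull(cs));print(e,atz(s,e[0],.025))
o=((r-b>80)&(W>0)).astype(np.uint8);n,l,st,c=cv2.connectedComponentsWithStats(o);print(st,c)
k=[i for i in range(1,n) if st[i,4]>15]
P=[atz(s,c[i],.042) for i in k];d=P[-1]-P[0];print(P,np.degrees(np.arctan2(d[1],d[0])),np.linalg.norm(d),sum(P)/2)
E
```

```text
((317.37811279296875, 181.17788696289062), (54.60513687133789, 55.57585906982422), 98.05583953857422) [0.5374 0.1642 0.025 ]
[[     0      0    640    400 255853]
 [   296    176      5     19     80]
 [   335    176      4     18     67]] [[319.50221807 199.50842085]
 [298.25       184.85      ]
 [336.40298507 184.8358209 ]]
[array([0.5329, 0.1413, 0.042 ]), array([0.5442, 0.1866, 0.042 ])] 75.99352057070166 0.04668811411912027 [0.53855 0.16395 0.042  ]
```

```bash
python3 - <<'E'
from h import *
plan([.5385,.1645,.11],76)
E
```

```text
d [ 1.9 -3.6 89. ] rot [-0.   -0.03 -0.05] pos [0.5413 0.1675 0.199 ] t 1.625
```

Call:
carry_out([
  {"dx":2,"dy":-3.6,"dz":40,"ax":0,"ay":0,"az":0,"hand":1},
  {"dx":2,"dy":-3.6,"dz":80,"ax":0,"ay":0,"az":0,"hand":1},
  {"dx":2,"dy":-3.6,"dz":89,"ax":0,"ay":0,"az":0,"hand":1},
  {"dx":2,"dy":-3.6,"dz":89,"ax":0,"ay":0,"az":0,"hand":1},
])

```text
clock: 2.12
ee_pos: [0.5387, 0.1646, 0.1106]
ee_rot: [-0.0, 0.122, 0.993, 0.0]
contact_force: [-0.2, -0.0, 0.3]
opening: 1.001
grasp_force: 0.0
```

```bash
python3 - <<'E'
from h import *
s=snap('wrist','wr3');u,v=proj(s,(.5385,.1645,.03)).astype(int);print(u,v)
im=s['pixels'].astype(int);r,g,b=im[...,0],im[...,1],im[...,2]
W=np.zeros(r.shape,np.uint8);W[max(v-60,0):v+60,u-60:u+60]=1
w=((r>200)&(b>200)&(W>0)).astype(np.uint8)
cs=max(cv2.findContours(w,0,2)[0],key=cv2.contourArea);e=cv2.fitEllipse(cv2.convexHull(cs));print(e,atz(s,e[0],.025))
o=((r-b>80)&(W>0)).astype(np.uint8);n,l,st,c=cv2.connectedComponentsWithStats(o)
k=[i for i in range(1,n) if st[i,4]>40];print(st[k],c[k])
P=[atz(s,c[i],.042) for i in k];d=P[-1]-P[0];print(P,np.degrees(np.arctan2(d[1],d[0])),np.linalg.norm(d),sum(P)/len(P))
plan([.5385,.1645,.026],76)
E
```

```text
320 203
((319.8804931640625, 200.65109252929688), (69.96725463867188, 72.90299987792969), 91.86311340332031) [0.5372 0.1641 0.025 ]
[[291 195   7  26 129]
 [342 194   7  26 125]] [[294.28682171 207.75193798]
 [345.648      206.752     ]]
[array([0.5335, 0.1407, 0.042 ]), array([0.544 , 0.1868, 0.042 ])] 77.16887737930075 0.04728065143375249 [0.53875 0.16375 0.042  ]
d [ 1.  -0.4 85.5] rot [ 0.05  0.08 -0.04] pos [0.5394 0.1646 0.1115] t 2.175
```

Call:
carry_out([
  {"dx":0.5,"dy":-0.6,"dz":40,"ax":0,"ay":0,"az":0.5,"hand":1},
  {"dx":0.5,"dy":-0.6,"dz":70,"ax":0,"ay":0,"az":0.5,"hand":1},
  {"dx":0.5,"dy":-0.6,"dz":84,"ax":0,"ay":0,"az":0.5,"hand":1},
  {"dx":0.5,"dy":-0.6,"dz":84,"ax":0,"ay":0,"az":0.5,"hand":0.3},
  {"dx":0.5,"dy":-0.6,"dz":84,"ax":0,"ay":0,"az":0.5,"hand":0.2},
  {"dx":0.5,"dy":-0.6,"dz":84,"ax":0,"ay":0,"az":0.5,"hand":-1},
  {"dx":0.5,"dy":-0.6,"dz":84,"ax":0,"ay":0,"az":0.5,"hand":-1},
  {"dx":0.5,"dy":-0.6,"dz":84,"ax":0,"ay":0,"az":0.5,"hand":-1},
  {"dx":0.5,"dy":-0.6,"dz":84,"ax":0,"ay":0,"az":0.5,"hand":-1},
  {"dx":0.5,"dy":-0.6,"dz":84,"ax":0,"ay":0,"az":0.5,"hand":-1},
  {"dx":0.5,"dy":-0.6,"dz":84,"ax":0,"ay":0,"az":0.5,"hand":-1},
], squeeze=40)

```text
clock: 3.55
ee_pos: [0.5384, 0.1635, 0.026]
ee_rot: [-0.0, 0.127, 0.992, -0.0]
contact_force: [0.5, 0.1, 0.9]
opening: -0.004
grasp_force: 0.0
```

```bash
python3 - <<'E'
from h import *
a=snap('wrist','wr4');b=snap('side','si4');c=snap('scene','sc4')
f=lambda s,u,v,w,h,k:cv2.resize(s['pixels'][v:v+h,u:u+w,::-1],(w*k,h*k),interpolation=cv2.INTER_CUBIC)
cv2.imwrite('pics/m4.png',np.vstack([cv2.resize(a['pixels'][:,:,::-1],(480,300)),np.hstack([f(b,250,215,120,150,2),f(c,290,170,120,150,2)])]))
E
```

```text
(no output)
```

View pics/m4.png

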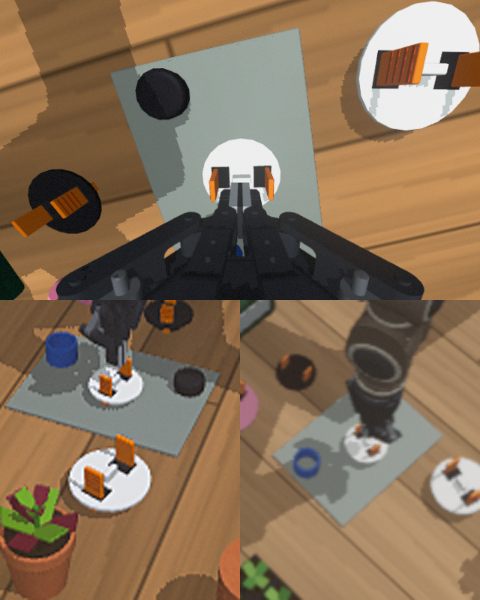

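The picture shows the fingers shut just behind the cap's tabs in tool -x, with the cap still standing. Its centre is at about wrist (322,232), so the grasp missed in x.

```bash
python3 - <<'E'
from h import *
s=load('wr4');print('tcp px',proj(s,(.5384,.1635,.026)))
im=s['pixels'].astype(int);r,g,b=im[...,0],im[...,1],im[...,2]
W=np.zeros(r.shape,np.uint8);W[180:275,265:378]=1
w=((r>190)&(b>190)&(W>0)).astype(np.uint8)
ys,xs=np.nonzero(w);print('extent',xs.min(),xs.max(),ys.min(),ys.max())
for p in ((xs.min(),230),(xs.max(),230),((xs.min()+xs.max())/2,ys.min())):print(atz(s,p,.025))
o=((r-b>80)&(W>0)).astype(np.uint8);n,l,st,c=cv2.connectedComponentsWithStats(o)
k=[i for i in range(1,n) if st[i,4]>40];print(st[k],c[k]);print([atz(s,c[i],.042) for i in k])
for n0 in ('sc','si'):
  s0=load(n0+'0');s4=load(n0+'4')
  for s_ in (s0,s4):
    print(n0,proj(s_,(.538,.164,.025)),proj(s_,(.538,.164,.026)))
i=load('si4')['pixels'][215:300,250:370,::-1];cv2.imwrite('pics/z4.png',np.hstack([cv2.resize(i,None,fx=4,fy=4,interpolation=2)]))
z=s['pixels'][150:330,230:410,::-1];cv2.imwrite('pics/z4.png',np.hstack([cv2.resize(z,(400,400),interpolation=2),cv2.resize(load('si4')['pixels'][230:300,270:340,::-1],(400,400),interpolation=2)]))
E
```

```text
tcp px [321.2 235.7]
extent 270 373 185 273
[0.526  0.1307 0.025 ]
[0.5437 0.1986 0.025 ]
[0.5046 0.1724 0.025 ]
[[353 223  13  44 293]
 [279 225  11  44 309]] [[360.06484642 245.05460751]
 [283.76699029 247.        ]]
[array([0.5442, 0.187 , 0.042 ]), array([0.5335, 0.1404, 0.042 ])]
sc [353.4 239.8] [353.4 239.7]
sc [353.4 239.8] [353.4 239.7]
si [307.4 256.8] [307.4 256.6]
si [307.4 256.8] [307.4 256.6]
```

View pics/z4.png

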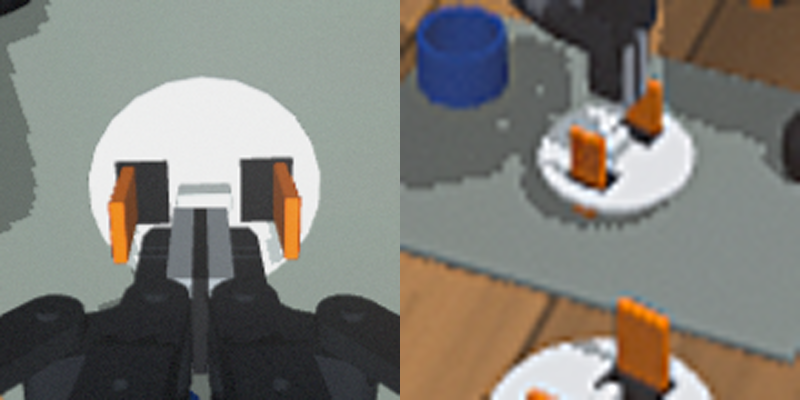

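```bash
python3 - <<'E'
from h import *
w=load('wr4');s=load('si4')
print(tri([(w,(320,243.6)),(s,(308.9,247.9))]))
X=np.array([-.97,.24,0]);
for h in (.026,.036,.046,.056):
  for k in (-.011,0,.011): print(h,k,proj(w,np.array([.5384,.1635,h])+k*X),proj(s,np.array([.5384,.1635,h])+k*X))
st=manip.get_state();print(st['qpos'],st['ee_pos'])
E
```

```text
[0.5323 0.1645 0.0564]
0.026 -0.011 [321.4 250.4] [303.9 254.9]
0.026 0 [321.2 235.7] [307.3 256.4]
0.026 0.011 [321.1 220.4] [310.8 257.9]
0.036 -0.011 [321.5 257. ] [303.9 252. ]
0.036 0 [321.3 241.6] [307.3 253.5]
0.036 0.011 [321.2 225.7] [310.8 255. ]
0.046 -0.011 [321.6 264.4] [303.8 249. ]
0.046 0 [321.4 248.2] [307.3 250.5]
0.046 0.011 [321.3 231.5] [310.8 252.1]
0.056 -0.011 [321.7 272.6] [303.8 246.1]
0.056 0 [321.5 255.7] [307.3 247.6]
0.056 0.011 [321.4 238.1] [310.8 249.1]
[ 2.94848631e-01  2.50888106e-01 -2.71802549e-01  1.04811781e+00
 -9.92689879e-08  5.49379634e-01] [0.53845424 0.16352899 0.02608911]
```

Triangulating the shut fingertips puts them at z≈0.055, just above the tab tops (0.053). They sit about 25–28 mm higher than the reported TCP, so they closed over the tabs. I'll raise, open to about 60 mm and come down guarded, using contact with the flange as the height reference.

Call:
carry_out([
  {"dx":0,"dy":0,"dz":-20,"ax":0,"ay":0,"az":0,"hand":-1},
  {"dx":0,"dy":0,"dz":-35,"ax":0,"ay":0,"az":0,"hand":0.45},
  {"dx":0,"dy":0,"dz":-35,"ax":0,"ay":0,"az":0,"hand":0.45},
  {"dx":0,"dy":0,"dz":-35,"ax":0,"ay":0,"az":0,"hand":0.45},
  {"dx":0,"dy":0,"dz":-35,"ax":0,"ay":0,"az":0,"hand":0.45},
  {"dx":0,"dy":0,"dz":-15,"ax":0,"ay":0,"az":0,"hand":0.45},
  {"dx":0,"dy":0,"dz":0,"ax":0,"ay":0,"az":0,"hand":0.45},
  {"dx":0,"dy":0,"dz":6,"ax":0,"ay":0,"az":0,"hand":0.45},
  {"dx":0,"dy":0,"dz":10,"ax":0,"ay":0,"az":0,"hand":0.45},
  {"dx":0,"dy":0,"dz":10,"ax":0,"ay":0,"az":0,"hand":0.45},
])

```text
clock: 4.95
ee_pos: [0.5385, 0.1635, 0.0161]
ee_rot: [0.0, 0.127, 0.992, -0.0]
contact_force: [-0.3, 0.2, 0.5]
opening: 0.726
grasp_force: 0.0
```

```bash
python3 - <<'E'
from h import *
b=snap('side','si5');a=snap('wrist','wr5')
cv2.imwrite('pics/z5.png',np.hstack([cv2.resize(a['pixels'][150:330,230:410,::-1],(400,400),interpolation=2),cv2.resize(b['pixels'][230:300,270:340,::-1],(400,400),interpolation=2)]))
st=manip.get_state();print(st['opening'],st['contact_force'],st['ee_pos'])
E
```

```text
0.7216404502908293 [ 0.1230113   0.63690698 -0.16824768] [0.53880603 0.16362058 0.01657968]
```

View pics/z5.png

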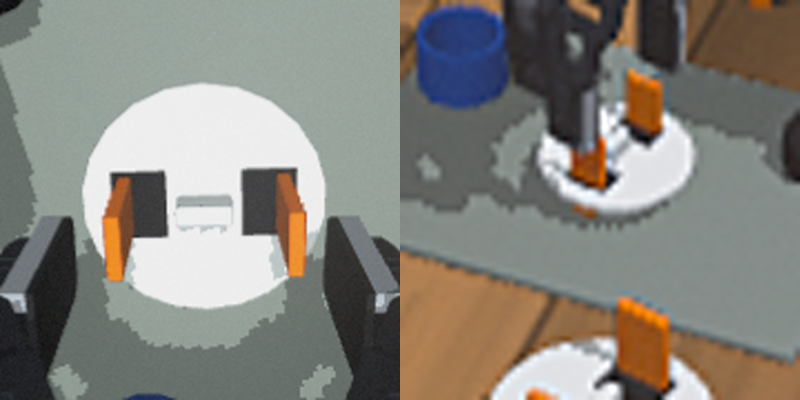

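The picture shows both fingers now outside the tabs, which stand between them. The right pad's lower front corner is at about crop (328,219), wrist (377.6,248.5). I'll solve for the tip height.

```bash
python3 - <<'E'
from h import *
w=load('wr5');s=load('si5')
X=np.array([-.97,.24,0]);Y=np.array([.24,.97,0]);P=np.array([.5386,.1635,0])
for h in (.016,.026,.036,.046,.056):
  for k in (0,.011):
    Q=P+k*X+.031*Y+[0,0,h];print(h,k,proj(w,Q),(proj(s,Q)-[270,230])*5.714+[400,0])
E
```

```text
0.016 0 [366.4 234.9] [574.277  205.1326]
0.016 0.011 [367.1 219.7] [594.276  213.7036]
0.026 0 [369.  240.8] [574.277  187.9906]
0.026 0.011 [369.7 224.9] [594.276 197.133]
0.036 0 [371.8 247.4] [573.7056 171.42  ]
0.036 0.011 [372.5 230.6] [593.7046 180.5624]
0.046 0 [374.9 254.7] [573.7056 154.278 ]
0.046 0.011 [375.8 237.1] [593.7046 163.4204]
0.056 0 [378.4 263. ] [573.1342 137.136 ]
0.056 0.011 [379.5 244.5] [593.7046 146.2784]
```

Call:
carry_out([
  {"dx":0,"dy":0.3,"dz":8,"ax":0,"ay":0,"az":0,"hand":0.45},
  {"dx":0,"dy":0.3,"dz":14,"ax":0,"ay":0,"az":0,"hand":0.45},
  {"dx":0,"dy":0.3,"dz":18,"ax":0,"ay":0,"az":0,"hand":0.45},
  {"dx":0,"dy":0.3,"dz":20,"ax":0,"ay":0,"az":0,"hand":0.45},
  {"dx":0,"dy":0.3,"dz":20,"ax":0,"ay":0,"az":0,"hand":0.45},
])

```text
clock: 5.68
ee_pos: [0.5384, 0.1638, -0.0041]
ee_rot: [-0.0, 0.127, 0.992, -0.0]
contact_force: [0.3, 0.4, -0.7]
opening: 0.729
grasp_force: 0.0
```

```bash
python3 - <<'E'
from h import *
b=snap('side','si6');a=snap('wrist','wr6')
st=manip.get_state();print(st['opening'],st['contact_force'],st['ee_pos'])
X=np.array([-.97,.24,0]);Y=np.array([.24,.97,0]);P=st['ee_pos']*[1,1,0]
# tip search: dark pad edge against the white flange, right pad, rows
g=a['pixels'][...,1].astype(int)
for r in range(205,262,4): print(r,''.join('#' if v<70 else ('o' if v<150 else '.') for v in g[r,270:400:2]))
for h in (.02,.03,.04,.05): print(h,proj(a,P+.011*X+.031*Y+[0,0,h]))
E
```

```text
0.7218177665390533 [0.4140557  0.29991428 0.45614419] [ 0.53863717  0.16386203 -0.0037845 ]
205 .................................................................
209 .................................................................
213 .................................................................
217 .................................................................
221 .................................................................
225 .................................................................
229 .................................................................
233 .................................................................
237 .................................................................
241 ..o#############....................########oooo#o...............
245 ..o#oooo########....................########oooooo...............
249 ...oooo#########o...................#o###o##oooooo....###ooooo...
253 ..ooooo#########o...................#o######oooooo....####ooooo..
257 ..oooo##########o...................########ooooooo..o#####ooooo#
261 .oooooo##########...................########oooooooo.o######ooooo
0.02 [374.2 233.5]
0.03 [377.6 240.4]
0.04 [381.5 248.1]
0.05 [385.9 257. ]
```

Call:
carry_out([
  {"dx":0,"dy":0,"dz":2,"ax":0,"ay":0,"az":0,"hand":0.45},
  {"dx":0,"dy":0,"dz":2,"ax":0,"ay":0,"az":0,"hand":0.2},
  {"dx":0,"dy":0,"dz":2,"ax":0,"ay":0,"az":0,"hand":0.1},
  {"dx":0,"dy":0,"dz":2,"ax":0,"ay":0,"az":0,"hand":-1},
  {"dx":0,"dy":0,"dz":2,"ax":0,"ay":0,"az":0,"hand":-1},
  {"dx":0,"dy":0,"dz":2,"ax":0,"ay":0,"az":0,"hand":-1},
  {"dx":0,"dy":0,"dz":2,"ax":0,"ay":0,"az":0,"hand":-1},
], squeeze=40)

```text
clock: 6.65
ee_pos: [0.5392, 0.164, -0.0041]
ee_rot: [0.001, 0.127, 0.992, 0.0]
contact_force: [-2.9, -0.4, 11.8]
opening: 0.415
grasp_force: 41.2
```

Call:
carry_out([
  {"dx":0,"dy":0,"dz":-3,"ax":0,"ay":0,"az":0,"hand":-1},
  {"dx":0,"dy":0,"dz":-15,"ax":0,"ay":0,"az":0,"hand":-1},
  {"dx":0,"dy":0,"dz":-45,"ax":0,"ay":0,"az":0,"hand":-1},
  {"dx":0,"dy":0,"dz":-80,"ax":0,"ay":0,"az":0,"hand":-1},
  {"dx":0,"dy":0,"dz":-115,"ax":0,"ay":0,"az":0,"hand":-1},
  {"dx":0,"dy":0,"dz":-150,"ax":0,"ay":0,"az":0,"hand":-1},
  {"dx":0,"dy":0,"dz":-175,"ax":0,"ay":0,"az":0,"hand":-1},
  {"dx":0,"dy":0,"dz":-185,"ax":0,"ay":0,"az":0,"hand":-1},
  {"dx":0,"dy":0,"dz":-185,"ax":0,"ay":0,"az":0,"hand":-1},
])

```text
clock: 7.78
ee_pos: [0.5387, 0.1638, 0.1793]
ee_rot: [0.0, 0.127, 0.992, 0.0]
contact_force: [0.3, 0.0, -1.1]
opening: 0.414
grasp_force: 40.5
```

```bash
python3 - <<'E'
from h import *
st=manip.get_state();print(st['opening'],st['grasp_force'],st['contact_force'],st['ee_pos'])
plan([.63,-.21,st['ee_pos'][2]],77)
E
```

```text
0.4136481119631742 40.46564698219299 [ 0.2964128   0.01835396 -1.06702373] [0.53872294 0.16384584 0.17930671]
d [-182.5 -338.8    0. ] rot [ 0.02  0.03 -1.59] pos [0.5387 0.1638 0.1793] t 7.775
```

Call:
carry_out([
  {"dx":-20,"dy":-38,"dz":0,"ax":0,"ay":0,"az":0,"hand":-1},
  {"dx":-42,"dy":-78,"dz":0,"ax":0,"ay":0,"az":0,"hand":-1},
  {"dx":-64,"dy":-119,"dz":0,"ax":0,"ay":0,"az":0,"hand":-1},
  {"dx":-86,"dy":-160,"dz":0,"ax":0,"ay":0,"az":0,"hand":-1},
  {"dx":-108,"dy":-201,"dz":0,"ax":0,"ay":0,"az":0,"hand":-1},
  {"dx":-130,"dy":-242,"dz":0,"ax":0,"ay":0,"az":0,"hand":-1},
  {"dx":-152,"dy":-283,"dz":0,"ax":0,"ay":0,"az":0,"hand":-1},
  {"dx":-172,"dy":-320,"dz":0,"ax":0,"ay":0,"az":0,"hand":-1},
  {"dx":-182,"dy":-338,"dz":0,"ax":0,"ay":0,"az":0,"hand":-1},
  {"dx":-182,"dy":-338,"dz":0,"ax":0,"ay":0,"az":0,"hand":-1},
  {"dx":-182,"dy":-338,"dz":0,"ax":0,"ay":0,"az":0,"hand":-1},
])

```text
clock: 9.15
ee_pos: [0.6293, -0.208, 0.1787]
ee_rot: [-0.0, 0.127, 0.992, 0.0]
contact_force: [0.4, 0.6, -0.2]
opening: 0.414
grasp_force: 40.5
```

```bash
python3 - <<'E'
from h import *
s=snap('wrist','wr7')
st=manip.get_state();print(st['ee_pos'],st['grasp_force'],proj(s,(.545,-.22,.13)),proj(s,(.465,-.22,.1)))
cv2.imwrite('pics/wr7.png',s['pixels'][:,:,::-1])
E
```

```text
[ 0.62934238 -0.2077513   0.17895813] 40.46839892864227 [278.5 116.7] [255.   16.7]
```

View pics/wr7.png

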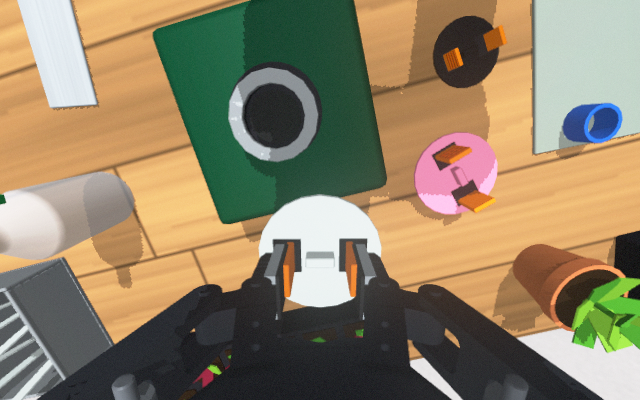

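The cap is held level, with its flange disc centred at about (320,251) and both tabs pinched. The neck rim is at about (274,114). The neighbours are undisturbed, and the cap is clear of the tank. Next I'll measure both by ellipse fit.

```bash
cat > m.py <<'E'
from h import *
def ell(mask,box):
    W=np.zeros(mask.shape,np.uint8);u0,u1,v0,v1=box;W[v0:v1,u0:u1]=1
    cs=max(cv2.findContours((mask&(W>0)).astype(np.uint8),0,cv2.CHAIN_APPROX_NONE)[0],key=cv2.contourArea);return cs
E
python3 - <<'E'
from m import *
s=load('wr7');im=s['pixels'].astype(int);r,g,b=im[...,0],im[...,1],im[...,2]
grey=(abs(r-g)<25)&(abs(g-b)<25)
rim=grey&(r>85)
c=ell(rim,(215,335,55,175));eo=cv2.fitEllipse(cv2.convexHull(c));print('rim outer',eo)
hole=grey&(r<75)
h=ell(hole,(240,308,78,155));ei=cv2.fitEllipse(cv2.convexHull(h));print('hole',ei)
cap=(r>195)&(b>195)
k=ell(cap,(245,395,185,300));p=k[:,0,:];p=p[p[:,1]<255]   # upper arc of flange
# model fit: circle of known radius at unknown (x,y,z), horizontal
from scipy.optimize import least_squares
T=np.array(s['world_to_cam']);rv=cv2.Rodrigues(T[:3,:3])[0]
def fit(pts,R,X0,zfix=None):
    t=np.linspace(0,2*np.pi,180)
    def f(x):
        z=x[2] if zfix is None else zfix
        C=np.c_[x[0]+R*np.cos(t),x[1]+R*np.sin(t),0*t+z]
        q=cv2.projectPoints(C,rv,T[:3,3],np.array(s['intrinsics']),np.array(s['dist'],float))[0][:,0]
        o=q.mean(0); a=np.arctan2(*(q-o).T[::-1]);d=np.hypot(*(q-o).T);i=np.argsort(a)
        a_=np.arctan2(pts[:,1]-o[1],pts[:,0]-o[0]);return np.hypot(*(pts-o).T)-np.interp(a_,a[i],d[i],period=2*np.pi)
    q=least_squares(f,X0,loss='soft_l1');return q.x.round(4),round(float(np.sqrt(np.mean(q.fun**2))),2)
hull=cv2.convexHull(c)[:,0,:].astype(float);hh=cv2.convexHull(h)[:,0,:].astype(float)
for z in (None,.1265,.13,.1335): print('rim',z,fit(hull,.034,[.545,-.22,.13],z),'hole',fit(hh,.024,[.545,-.22,.13],z))
print('cap',fit(p.astype(float),.036,[.63,-.208,.2]))
for z in (.203,.208,.213): print('cap',z,fit(p.astype(float),.036,[.63,-.208,.2],z))
E
```

```text
rim outer ((272.549560546875, 114.21977233886719), (88.86677551269531, 94.68036651611328), 160.41964721679688)
hole ((273.2007751464844, 115.0914077758789), (60.53960037231445, 65.25881958007812), 154.1685791015625)
rim None (array([ 0.5438, -0.2239,  0.1332]), 0.24) hole (array([ 0.5433, -0.2243,  0.1265]), 0.24)
rim 0.1265 (array([ 0.543 , -0.2244,  0.13  ]), 1.37) hole (array([ 0.5433, -0.2243,  0.13  ]), 0.24)
rim 0.13 (array([ 0.5435, -0.2242,  0.13  ]), 0.68) hole (array([ 0.5436, -0.2239,  0.13  ]), 0.54)
rim 0.1335 (array([ 0.5438, -0.2238,  0.13  ]), 0.25) hole (array([ 0.5438, -0.2236,  0.13  ]), 1.02)
cap (array([ 0.6391, -0.2117,  0.1649]), 12.91)
cap 0.203 (array([ 0.6311, -0.2097,  0.2   ]), 17.01)
cap 0.208 (array([ 0.6303, -0.2094,  0.2   ]), 17.46)
cap 0.213 (array([ 0.6298, -0.2093,  0.2   ]), 17.64)
```

```bash
cat >> m.py <<'E'
from scipy.optimize import least_squares
def fit(s,pts,R,X0,zfix=None):
    T=np.array(s['world_to_cam']);rv=cv2.Rodrigues(T[:3,:3])[0];t=np.linspace(0,2*np.pi,180)
    def f(x):
        z=x[2] if zfix is None else zfix
        C=np.c_[x[0]+R*np.cos(t),x[1]+R*np.sin(t),0*t+z]
        q=cv2.projectPoints(C,rv,T[:3,3],np.array(s['intrinsics']),np.array(s['dist'],float))[0][:,0]
        o=q.mean(0); a=np.arctan2(*(q-o).T[::-1]);d=np.hypot(*(q-o).T);i=np.argsort(a)
        a_=np.arctan2(pts[:,1]-o[1],pts[:,0]-o[0]);return np.hypot(*(pts-o).T)-np.interp(a_,a[i],d[i],period=2*np.pi)
    q=least_squares(f,X0,loss='soft_l1');return q.x.round(4),round(float(np.sqrt(np.mean(q.fun**2))),2)
def capfit(s,zs=(None,)):
    im=s['pixels'].astype(int);w=(im[...,0]>180)&(im[...,2]>180)
    k=cv2.convexHull(ell(w,(245,395,180,310)))[:,0,:].astype(float);k=k[k[:,1]<250]
    x0=list(manip.get_state()['ee_pos']+[0,0,.028])
    for z in zs: print('cap',z,len(k),k[:,1].min(),k[:,0].min(),k[:,0].max(),fit(s,k,.036,x0,z))
E
python3 - <<'E'
from m import *
capfit(load('wr7'),(None,.203,.208,.213))
E
```

```text
cap None 23 196.0 259.0 380.0 (array([ 0.6298, -0.2093,  0.2056]), 0.19)
cap 0.203 23 196.0 259.0 380.0 (array([ 0.6302, -0.2095,  0.207 ]), 0.44)
cap 0.208 23 196.0 259.0 380.0 (array([ 0.6293, -0.2092,  0.207 ]), 0.4)
cap 0.213 23 196.0 259.0 380.0 (array([ 0.6283, -0.2089,  0.207 ]), 1.13)
```

Call:
carry_out([
  {"dx":20,"dy":-9,"dz":0,"ax":0,"ay":0,"az":0,"hand":-1},
  {"dx":45,"dy":-20,"dz":0,"ax":0,"ay":0,"az":0,"hand":-1},
  {"dx":68,"dy":-30,"dz":0,"ax":0,"ay":0,"az":0,"hand":-1},
  {"dx":79.6,"dy":-35.8,"dz":0,"ax":0,"ay":0,"az":0,"hand":-1},
  {"dx":79.6,"dy":-35.8,"dz":20,"ax":0,"ay":0,"az":0,"hand":-1},
  {"dx":79.6,"dy":-35.8,"dz":38,"ax":0,"ay":0,"az":0,"hand":-1},
  {"dx":79.6,"dy":-35.8,"dz":46,"ax":0,"ay":0,"az":0,"hand":-1},
  {"dx":79.6,"dy":-35.8,"dz":46,"ax":0,"ay":0,"az":0,"hand":-1},
  {"dx":79.6,"dy":-35.8,"dz":46,"ax":0,"ay":0,"az":0,"hand":-1},
])

```text
clock: 10.32
ee_pos: [0.544, -0.2237, 0.1339]
ee_rot: [0.001, 0.127, 0.992, -0.0]
contact_force: [-0.4, -0.9, -0.3]
opening: 0.417
grasp_force: 40.5
```

```bash
python3 - <<'E'
from m import *
s=snap('wrist','wr8');snap('side','si8');snap('scene','sc8')
st=manip.get_state();print(st['ee_pos'],st['contact_force'],st['grasp_force'])
capfit(s,(None,round(st['ee_pos'][2]+.028,4)))
# fixed views: white disc versus rim
for n in ('si','sc'):
    v=load(n+'8');im=v['pixels'].astype(int);p=proj(v,(.5437,-.2239,.16));w=(im.min(2)>165)
    u,q=p.astype(int);c=cv2.convexHull(ell(w,(u-22,u+22,q-16,q+16)));print(n,cv2.fitEllipse(c),proj(v,(.5437,-.2239,st['ee_pos'][2]+.028)))
E
```

```text
[ 0.54395411 -0.22386373  0.13377424] [ 0.20339478  0.76893453 -0.81737074] 40.458476543426514
cap None 19 193.0 259.0 380.0 (array([ 0.5438, -0.2253,  0.1601]), 1.95)
cap 0.1618 19 193.0 259.0 380.0 (array([ 0.5434, -0.2254,  0.1618]), 1.96)
si ((359.0, 142.0), (2.8001694679260254, 5.901331901550293), 125.78252410888672) [349.9 144.3]
sc ((269.696044921875, 150.740478515625), (14.010004997253418, 19.05304718017578), 91.72989654541016) [270.9 149.1]
```

Call:
carry_out([
  {"dx":0.9,"dy":1.0,"dz":4,"ax":0,"ay":0,"az":0,"hand":-1},
  {"dx":0.9,"dy":1.0,"dz":7,"ax":0,"ay":0,"az":0,"hand":-1},
  {"dx":0.9,"dy":1.0,"dz":9,"ax":0,"ay":0,"az":0,"hand":-1},
  {"dx":0.9,"dy":1.0,"dz":11,"ax":0,"ay":0,"az":0,"hand":-1},
  {"dx":0.9,"dy":1.0,"dz":12,"ax":0,"ay":0,"az":0,"hand":-1},
  {"dx":0.9,"dy":1.0,"dz":13,"ax":0,"ay":0,"az":0,"hand":-1},
  {"dx":0.9,"dy":1.0,"dz":14,"ax":0,"ay":0,"az":0,"hand":-1},
])

```text
clock: 11.35
ee_pos: [0.543, -0.2226, 0.1191]
ee_rot: [0.0, 0.127, 0.992, -0.0]
contact_force: [-0.4, 0.3, -1.0]
opening: 0.414
grasp_force: 40.5
```

Call:
carry_out([
  {"dx":0,"dy":0,"dz":1,"ax":0,"ay":0,"az":0,"hand":-1},
  {"dx":0,"dy":0,"dz":2,"ax":0,"ay":0,"az":0,"hand":-1},
  {"dx":0,"dy":0,"dz":3,"ax":0,"ay":0,"az":0,"hand":-1},
])

```text
clock: 11.72
ee_pos: [0.5429, -0.2225, 0.116]
ee_rot: [0.0, 0.127, 0.992, -0.0]
contact_force: [0.2, 0.4, -1.9]
opening: 0.41
grasp_force: 40.5
```

Call:
carry_out([
  {"dx":0,"dy":0,"dz":1,"ax":0,"ay":0,"az":0,"hand":-1},
  {"dx":0,"dy":0,"dz":2,"ax":0,"ay":0,"az":0,"hand":-1},
  {"dx":0,"dy":0,"dz":3,"ax":0,"ay":0,"az":0,"hand":-1},
])

```text
clock: 12.1
ee_pos: [0.5429, -0.2225, 0.113]
ee_rot: [-0.0, 0.127, 0.992, 0.0]
contact_force: [0.3, -0.3, -0.4]
opening: 0.41
grasp_force: 40.5
```

Call:
carry_out([
  {"dx":0,"dy":0,"dz":1,"ax":0,"ay":0,"az":0,"hand":-1},
  {"dx":0,"dy":0,"dz":2,"ax":0,"ay":0,"az":0,"hand":-1},
  {"dx":0,"dy":0,"dz":3,"ax":0,"ay":0,"az":0,"hand":-1},
])

```text
clock: 12.48
ee_pos: [0.5429, -0.2225, 0.1101]
ee_rot: [0.0, 0.127, 0.992, -0.0]
contact_force: [-1.0, 0.2, -0.1]
opening: 0.407
grasp_force: 40.8
```

Call:
carry_out([
  {"dx":0,"dy":0,"dz":1,"ax":0,"ay":0,"az":0,"hand":-1},
  {"dx":0,"dy":0,"dz":2,"ax":0,"ay":0,"az":0,"hand":-1},
  {"dx":0,"dy":0,"dz":3,"ax":0,"ay":0,"az":0,"hand":-1},
])

```text
clock: 12.85
ee_pos: [0.5429, -0.2226, 0.1073]
ee_rot: [0.0, 0.127, 0.992, -0.0]
contact_force: [-1.6, 0.3, 2.5]
opening: 0.408
grasp_force: 41.2
```

```bash
python3 - <<'E'
from m import *
s=snap('wrist','wr9');st=manip.get_state();print(st['ee_pos'],st['contact_force'],st['opening'])
im=s['pixels'];g=im.astype(int)
for r in range(180,320,5): print(r,''.join('W' if p.min()>175 else 'O' if p[0]-p[2]>80 else 'G' if p[1]-p[0]>12 else '#' if p.max()<75 else 'o' if p.max()<130 else '.' for p in g[r,240:400:2]))
E
```

```text
[ 0.54291729 -0.22254308  0.10717149] [-0.22796778 -0.0043308   2.34310273] 0.40798160812186673
180 GGGGGGGGGGGGGGGGGGGGGGGG##############################GGGGGGGGGGGGGGGGGGGGGGGGGG
185 GGGGGGGGGGGGGGGGGGGG#####################################GGGGGGGGGGGGGGGGGGGGGGG
190 GGGGGGGGGGGGGGGGG###########################################GGGGGGGGGGGGGGGGGGGG
195 GGGGGGGGGGGGGGGG##################o....WW....oo###############GGGGGGGGGGGGGGGGGG
200 GGGGGGGGGGGGGG############o.WWWWWWWWWWWWWWWWWWWWWWWWW.##########GGGGGGGGGGGGGGGG
205 GGGGGGGGGGGG##########WWWWWWWWWWWWWWWWWWWWWWWWWWWWWWWWWWWWo######GGGGGGGGGGGGGGG
210 GGGGGGGGGGG########WWWWWWWWWWWWWWWWWWWWWWWWWWWWWWWWWWWWWWWWWWo####GGGGGGGGGGGGGG
215 GGGGGGGGGGG#####WWWWWWWWWWWWWWWWWWWWWWWWWWWWWWWWWWWWWWWWWWWWWWWWo##GGGGGGGGGGGGG
220 GGGGGGGGGG####oWWWWWWWWWWWWWWWWWWWWWWWWWWWWWWWWWWWWWWWWWWWWWWWWWWW#GGGGGGGGGGGGG
225 GGGGGGGGGG###WWWWWWWWWWWWWWWWWWWWWWWWWWWWWWWWWWWWWWWWWWWWWWWWWWWWWWGGGGGGGGGGGGG
230 GGGGGGGGGG#oWWWWWWWWWWWWWWWWWWWWWWWWWWWWWWWWWWWWWWWWWWWWWWWWWWWWWWWWWGGGGGGGGGGG
235 GGGGGGGGGG#WWWWWWWWWWWWWWWWWWWWWWWWWWWWWWWWWWWWWWWWWWWWWWWWWWWWWW
[... 675 characters left out ...]
##ooooooo#####GGGGGG
280 GGG############oWWo###OOOOOWWWWWWWWWWWWWWWWWWWWWWWWWWWOOOO.##ooWW#############GG
285 G#####oooo#######o####OOOOWWWWWWWWWWWWWWWWWWWWWWWWWWWW.OOOo###oo################
290 ######################OOOOWWWWWWWWWWWWWWWWWWWWWWWWWWWWWOOOo##o##################
295 ######################OOOWWWWWWWWWWWWWWWWWWWWWWWWWWWWWWOOOo#####################
300 #######################GGGWWWWWWWWWWWWWWWWWWWWWWWWWWWWGGGG######################
305 ######################GGGGGGGGGGWWWWWWWWWWWWWWWGGGGGGGGGGG######################
310 ######################GGGGGGGGGGGGGGGGGGGGGGGGGGGGGGGGGGGGG#####################
315 ##################.##GGGGGGGGGGGGGGGGGGGGGGGGGGGGGGGGGGGGGGG####################
```

Call:
carry_out([
  {"dx":0,"dy":0,"dz":1,"ax":0,"ay":0,"az":0,"hand":-1},
  {"dx":0,"dy":0,"dz":2,"ax":0,"ay":0,"az":0,"hand":-1},
  {"dx":0,"dy":0,"dz":2,"ax":0,"ay":0,"az":0,"hand":-1},
])

```text
clock: 13.28
ee_pos: [0.543, -0.2225, 0.1054]
ee_rot: [0.0, 0.127, 0.992, -0.0]
contact_force: [-1.6, 1.0, 4.3]
opening: 0.406
grasp_force: 41.8
```

Call:
carry_out([
  {"dx":0,"dy":0,"dz":1,"ax":0,"ay":0,"az":0,"hand":-1},
  {"dx":0,"dy":0,"dz":1,"ax":0,"ay":0,"az":0,"hand":-1},
])

```text
clock: 13.52
ee_pos: [0.5431, -0.2226, 0.1054]
ee_rot: [0.001, 0.127, 0.992, -0.0]
contact_force: [-3.8, 1.3, 10.9]
opening: 0.414
grasp_force: 43.0
```

Call:
carry_out([
  {"dx":0,"dy":0,"dz":0.7,"ax":0,"ay":0,"az":0,"hand":-1},
  {"dx":0,"dy":0,"dz":0.7,"ax":0,"ay":0,"az":0,"hand":-1},
])

```text
clock: 13.78
ee_pos: [0.5431, -0.2226, 0.1053]
ee_rot: [0.001, 0.127, 0.992, -0.0]
contact_force: [-4.6, 1.2, 12.9]
opening: 0.412
grasp_force: 43.9
```

```bash
python3 - <<'E'
from m import *
s=snap('wrist','wr10');capfit(s,(None,.134))
a=snap('side','si10')
im=s['pixels'].astype(int);w=(im.min(2)>165)
k=cv2.convexHull(ell(w,(245,395,180,320)))[:,0,:].astype(float);print(fit(s,k,.036,[.543,-.223,.134]))
st=manip.get_state();print(st['contact_force'],st['wrist_torque'])
g=a['pixels'].astype(int)
for r in range(136,172,1): print(r,''.join('W' if p.min()>165 else 'O' if p[0]-p[2]>80 else 'G' if p[1]-p[0]>12 else '#' if p.max()<75 else 'o' if p.max()<130 else '.' for p in g[r,320:385]))
E
```

```text
cap None 23 195.0 259.0 380.0 (array([ 0.5433, -0.2239,  0.1322]), 0.23)
cap 0.134 23 195.0 259.0 380.0 (array([ 0.543 , -0.2239,  0.1334]), 0.36)
(array([ 0.5432, -0.2239,  0.1324]), 0.28)
[-4.99602763  1.28955121 13.91922954] [0.43139528 0.94653062 0.02526467]
136 .....O.O..OOOOOOOO#########.o##########o............OOOO..o......
137 .....OO..OOOOOO..O#########o.##########.............OOOO.oo......
138 ......OOOOOOOO..OOo########oo########oo.............OOO.ooo......
139 .....O.OOooooooOOOo#########o########o..............OOO.oo.......
140 ....OO.OO.oooooooo.###################..............OO.oo........
141 ..O..OOOOO..ooooooo############oO#####..............OO.oo........
142 ..OO..OOOOOO...ooooo###########OOOOO##.............OO.oo.........
143 .O.OOO.OO....OOoooooooo#######oOOOOO#o.............OO.oo.........
144 OOO.OOOOO...O..ooooooooo#####ooOOOOO#..............O.oo..........
145 OOOOOOOO...O....oooooooo#####ooOOOOO#.oo...........O.oo..........
146 OOOOOOO....O.ooooooooooo#####ooOOOOO#.oo............oo...........
147 ..OOOO....O.#GGGG######o#####ooOOOOO#ooo...........oo..........
[... 982 characters left out ...]

162 OoGGG##G#GG#GGGG#G##########################GGGGGGGGGGGGGGGGGG###
163 o#GGGGGGGG#G#GGGGGG#########################GG##GGGGGGGGGGGGGG#Go
164 #GGGG#G##G#GGG#G#GGG########################GGGGG##GG##GGGGGG##Go
165 GG#GG#GGGGGG#GGGGGGG#######################GGGGGGGG#GG#G#GGGG##Go
166 GG#GGGG#G##GGGGGGGGGG######################GGG#GGGG##G#GG######Go
167 G####GGG#G#GG#GG##G#GGG#################GGGG#G#GGGGGGGGGG######G.
168 GGG###GGGGGGGGG#GGGGGGGGG############G#GGGGG#GGGGGGGGGG#######GGO
169 GGGGG##G#GGGGGG#GGGGGGG#GGGGGGGGG#GGGGG#G#GGGGGG#GGGGG##G###G###O
170 GGGGGGG#G#GGGG#G#GGGGGGGGGGGGGGGGGGGGGGGGGGGG#GG#G#GG#G#########O
171 GGGGGGGGG#GGG##GGG#G#G#GG#G#GGGG#G#GGGGGGGGGGGGGGG#GGGG#########O
```

The flange is seated: pressing harder raises the force but not the depth, and the fitted flange top is at about 0.1325 with its axis on the neck. Releasing now.

Call:
carry_out([
  {"dx":0,"dy":0,"dz":0,"ax":0,"ay":0,"az":0,"hand":0},
  {"dx":0,"dy":0,"dz":0,"ax":0,"ay":0,"az":0,"hand":0.2},
  {"dx":0,"dy":0,"dz":-1,"ax":0,"ay":0,"az":0,"hand":0.4},
  {"dx":0,"dy":0,"dz":-2,"ax":0,"ay":0,"az":0,"hand":0.6},
  {"dx":0,"dy":0,"dz":-2,"ax":0,"ay":0,"az":0,"hand":0.6},
  {"dx":0,"dy":0,"dz":-2,"ax":0,"ay":0,"az":0,"hand":0.6},
])

```text
clock: 14.62
ee_pos: [0.5429, -0.2225, 0.1053]
ee_rot: [-0.0, 0.127, 0.992, 0.0]
contact_force: [-1.2, -0.1, -0.4]
opening: 0.798
grasp_force: 0.0
```

```bash
python3 - <<'E'
from m import *
s=snap('wrist','wr11');st=manip.get_state();print(st['contact_force'],st['opening'],st['ee_pos'])
im=s['pixels'].astype(int);w=(im.min(2)>165)
k=cv2.convexHull(ell(w,(245,395,180,320)))[:,0,:].astype(float);print(fit(s,k,.036,[.543,-.223,.134]))
for r in (245,255,265,275): print(r,''.join('W' if p.min()>175 else 'O' if p[0]-p[2]>80 else 'G' if p[1]-p[0]>12 else '#' if p.max()<75 else 'o' if p.max()<130 else '.' for p in im[r,240:400:2]))
E
```

```text
[ 0.62265009 -0.14496202 -0.22606823] 0.7941059394402037 [ 0.54288343 -0.22251444  0.10529567]
(array([ 0.5433, -0.224 ,  0.1338]), 0.24)
245 GGGGGGGGGGWWWWWWW#OOOOo#######.WWWWWWWWWWWWWWWWWWWoo#ooo##OOOO##WWWWWWWGGGGGGGGG
255 ....o####GWWWWWWOOOOOOo###o##ooWW..............WWWo##o#oo#OOOOOOWWWWWWWG####oooo
265 .o#######GWWWWOOOOOOOOo######o#WWWWWWWWWWWWWWWWWWWoo#ooo##OOOOOOOOWWWWGG#######o
275 #########GGGWWOOOOOOOOWWWWWWWWWWWWWWWWWWWWWWWWWWWWWWWWWWWW.OOOOOOOWWGGG#########
```

The tabs sprang out on both sides and the cap rose 1.4 mm, matching the lugs' play, so it is locked. I'll retreat straight up.

Call:
carry_out([
  {"dx":0,"dy":0,"dz":-15,"ax":0,"ay":0,"az":0,"hand":0.6},
  {"dx":0,"dy":0,"dz":-35,"ax":0,"ay":0,"az":0,"hand":0.6},
  {"dx":0,"dy":0,"dz":-65,"ax":0,"ay":0,"az":0,"hand":0.6},
  {"dx":0,"dy":0,"dz":-90,"ax":0,"ay":0,"az":0,"hand":0.6},
  {"dx":0,"dy":0,"dz":-100,"ax":0,"ay":0,"az":0,"hand":0.6},
  {"dx":0,"dy":0,"dz":-100,"ax":0,"ay":0,"az":0,"hand":0.6},
])

```text
clock: 15.42
ee_pos: [0.5433, -0.2227, 0.2062]
ee_rot: [0.001, 0.127, 0.992, -0.0]
contact_force: [0.7, 0.1, -0.5]
opening: 0.802
grasp_force: 0.0
```

```bash
python3 - <<'E'
from m import *
s=snap('wrist','wr12');st=manip.get_state();print(st['contact_force'],st['ee_pos'])
p=proj(s,(.5433,-.224,.133)).astype(int);im=s['pixels'].astype(int);w=(im.min(2)>165)
k=cv2.convexHull(ell(w,(p[0]-70,p[0]+70,p[1]-70,p[1]+70)))[:,0,:].astype(float);print(p,fit(s,k,.036,[.543,-.223,.134]),fit(s,k,.036,[.543,-.223,.134],.134))
print(manip.hand_in())
E
```

```text
[0.90572975 0.0218436  0.59626088] [ 0.54288204 -0.22252721  0.20515226]
[319 205] (array([ 0.5432, -0.2239,  0.1326]), 0.17) (array([ 0.5428, -0.2238,  0.134 ]), 0.28)
the job is handed in; nothing more can be done
None
```

The cap is in the filler neck with both tabs sprung out, it stayed in place when the gripper let go and backed off, and I handed the job in at about 15.5 s; the hand-in gave no verdict.

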